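# Stand the bamboo posts on their footings

## Robot

A 6-joint arm with a two-finger parallel gripper is mounted at the origin on the work surface. World frame = base frame: x ahead of the robot, y to its left, z up, the work surface at z = 0. Lengths are in mm, angles in rad, forces in N, time in s.
With the tool pointing down it reaches from about 325 to 875 mm from the base axis. Payload 4.4 kg.
Tool frame: the origin (TCP) lies on the centre line of the jaws, within the pads' length; the fingertips stand ahead of it and the grasp point (between the pads) lies 6 mm ahead of it (ctrl.tcp_to_tips is the z of the fingertips in the tool frame, in mm); z points along the fingers, y is the direction in which the jaws open and shut (so a half turn about z gives the same grasp; the last joint's range is limited). The gripper opens to 85 mm and grips with 20 to 120 N. Pads are 22 mm wide; open, the fingers measure 114 mm over their backs; the gripper's body (76 mm by 85 mm) begins 54 mm behind the grasp point. The pads swing forward as they close: fully open they stand 13 mm farther back than shut.
Start: joints at [1.062, 0.207, 1.542, -0, 1.393, -0.15], TCP at [201.921, 538.382, 256.282] pointing down, gripper open.
Joint ranges: [-2.73, 2.73], [-0.86, 2.22], [0.23, 2.46], [-1.11, 4.25], [0.08, 2.63], [-2.82, 2.82]. Speed limits (rad/s): [2.79, 2.79, 3.14, 3.14, 3.14, 3.14].

## Interface

Orientations are given as a 3x3 rotation matrix whose columns are the frame's x, y, z axes.
In Python, from plant import ctrl, sensors, optics gives the robot as it stands. Calls block until the motion is done:
- ctrl.move_ptp(position, orientation): joint-space move of the TCP to a pose.
- ctrl.move_l(position, rot=None, vel=150, threshold=None): straight line of the TCP; rot=None keeps the orientation; vel is the mean speed in mm/s. With threshold (N) it stops when the force on the tool has changed by that much, and returns True; else False.
- ctrl.set_joints(angles): joint-space move.
- ctrl.gripper_to(opening, force=None): finger opening in mm; force is the grip in N (None keeps the last); returns when the fingers have stopped.
- ctrl.hold(seconds).
- ctrl.solve_ik(position, orientation): joint angles nearest the present ones, or None.
- sensors.read_state(): the state.
- optics.grab_frame(name): name is "side" or "top" or "wrist"; returns (picture, depth): 384x512x3 uint8, red, green, blue; 384x512 float32, mm along the optical axis (not along the pixel's ray), 0 where there is no reading.
- optics.camera_params(name): a dict with "mtx" (3x3 intrinsics, pixels), "R" (3x3) and "t" (3): a world point X has camera coordinates R X + t; the wrist camera has in their place "T_tool_cam" (4x4, takes a point from camera to tool coordinates, whose origin is the TCP and whose axes are the flange's). Camera axes: x right, y down, z forward; pixel columns grow to the right and rows downward; lengths in mm; the calibration is good to about 2 mm. A picture is of the moment at which its call begins: read the wrist's pose just before it. camera_params takes no time and is no camera call.
A pose or a line that the arm cannot do raises ctrl.MotionError and nothing moves.
- ctrl.finish_job(): hands the job in, once; it reports no verdict.
The state is a dict: "t": time; "q": joint angles; "qvel": joint speeds; "tau": joint torques, N m; "eef_pos": TCP position; "eef_rot": TCP orientation; "force": force on the tool from outside, world axes, zero at the start; "wrist_torque": the same for the moment, N m; "grip_width": finger opening in mm.
Only numpy, scipy, OpenCV 4.12 (cv2) and the standard library are available. Lean on these libraries where they do the work, as an engineer would, in place of code of your own. Each camera call takes 0.05 s, during which the arm holds its last target.

## Task

Set out the pavilion mock-up: stand the four round bamboo posts upright on the four square plywood footings, each in the middle of its plate, the longest post on the largest footing, the next longest on the next largest, and so on down to the shortest on the smallest. Do them in order, longest first, finishing with each post before moving on to the next. Leave the two square timber posts standing where they are.

Things in the scene. Friction and masses are not known exactly. Their poses are not given: they have to be found in the camera images.
- post_120: The longest and thickest of the four bamboo posts: round pale-yellow cane with a node ring and a dark hollow at the top, 49 mm diameter, 120 mm long, standing upright and loose. To the gripper it is a solid cylinder. Origin: centre of its foot; z along the post, up.
- post_100: The second longest of the four bamboo posts: round pale-yellow cane with a node ring and a dark hollow at the top, 42 mm diameter, 100 mm long, standing upright and loose. To the gripper it is a solid cylinder. Origin: centre of its foot; z along the post, up.
- post_80: The third longest of the four bamboo posts: round pale-yellow cane with a node ring and a dark hollow at the top, 35 mm diameter, 80 mm long, standing upright and loose. To the gripper it is a solid cylinder. Origin: centre of its foot; z along the post, up.
- post_60: The shortest and thinnest of the four bamboo posts: round pale-yellow cane with a node ring and a dark hollow at the top, 28 mm diameter, 60 mm long, standing upright and loose. To the gripper it is a solid cylinder. Origin: centre of its foot; z along the post, up.
- pad_110: The largest of the four footings: a flat square plywood plate 110 x 110 mm, 12 mm thick, fixed to the table. Origin: centre of its underside, on the table (its top face is 12 mm above); z up, x and y along its edges.
- pad_90: The second largest of the four footings: a flat square plywood plate 90 x 90 mm, 12 mm thick, fixed to the table. Origin: centre of its underside, on the table (its top face is 12 mm above); z up, x and y along its edges.
- pad_72: The third largest of the four footings: a flat square plywood plate 72 x 72 mm, 12 mm thick, fixed to the table. Origin: centre of its underside, on the table (its top face is 12 mm above); z up, x and y along its edges.
- pad_56: The smallest of the four footings: a flat square plywood plate 56 x 56 mm, 12 mm thick, fixed to the table. Origin: centre of its underside, on the table (its top face is 12 mm above); z up, x and y along its edges.
- timber_tall: Square timber post of brown wood, 40 x 40 mm, 110 mm tall, standing upright and loose. Not wanted: leave it standing where it is. Origin: centre of its foot; z up.
- timber_short: Square timber post of brown wood, 32 x 32 mm, 70 mm tall, standing upright and loose. Not wanted: leave it standing where it is. Origin: centre of its foot; z up.
Not all that is in view belongs to the job. Leave any pink or yellow look-alike of the pad_72 alone. What is shaped like the pad_56 but yellow is not meant.

How it is judged:
By the outcome, as a careful person would: the job done as asked, in the order asked, and still so for the second after the job is handed in, with the robot touching nothing.
It also fails if it takes over 109 s, if anything falls off the work surface, if the arm or the gripper's body presses on something with over 40 N, if the wrist force passes 120 N, or if a joint passes its speed limit or range.

## Working session

There is one attempt and no reset: what is moved stays moved. The work goes in short steps, each a Python script; the robot and the scene stay as the last script left them, time stands still between calls to the robot, and variables do not carry over. Pictures are saved under pics/ and viewed, and the job is handed in when it is done.

```bash
ls; mkdir -p pics
python3 - <<'E'
from plant import ctrl,sensors,optics
import cv2,numpy as np
print(sensors.read_state()['t'],ctrl.tcp_to_tips)
for n in('top','side'):
    p,d=optics.grab_frame(n); np.savez(n+'0.npz',p=p,d=d); c=optics.camera_params(n)
    print(n,c['mtx'],c['R'],c['t'])
    cv2.imwrite(f'pics/{n}0.png',cv2.resize(p[:,:,::-1],(800,600),interpolation=cv2.INTER_CUBIC))
E
```

```text
pics
0.0 25.0
top [[456.0916973    0.         261.84591122]
 [  0.         456.0916973  186.42973377]
 [  0.           0.           1.        ]] [[ 0.0237843  -0.99954931 -0.01831615]
 [-0.99759224 -0.02253586 -0.06558857]
 [ 0.06514624  0.01983202 -0.99767863]] [  -5.35575656  521.36456313 1236.2907127 ]
side [[438.4481559    0.         256.43447619]
 [  0.         438.4481559  194.90916482]
 [  0.           0.           1.        ]] [[ 0.86073606 -0.50887304 -0.01347811]
 [-0.3802688  -0.62515476 -0.68159897]
 [ 0.33842144  0.59180212 -0.73160179]] [-462.32204258  228.36554763  827.77030657]
```

View pics/top0.png

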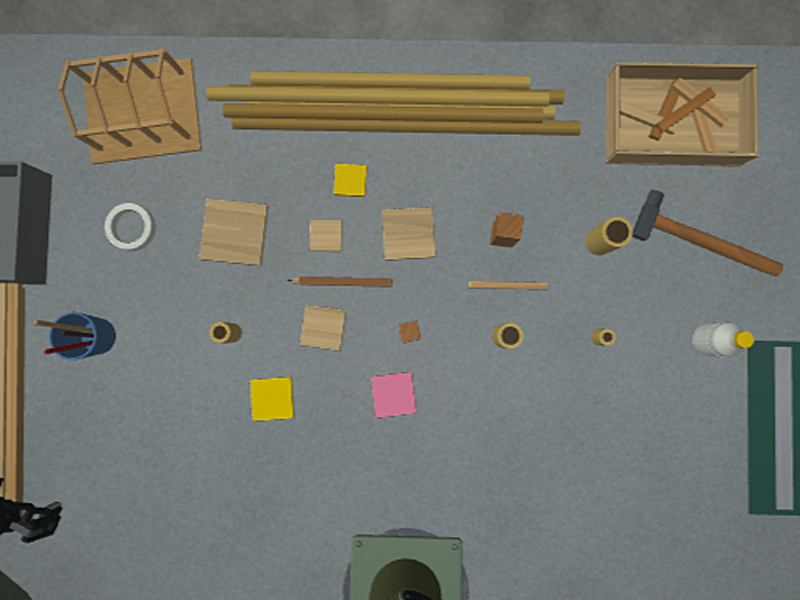

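View pics/side0.png

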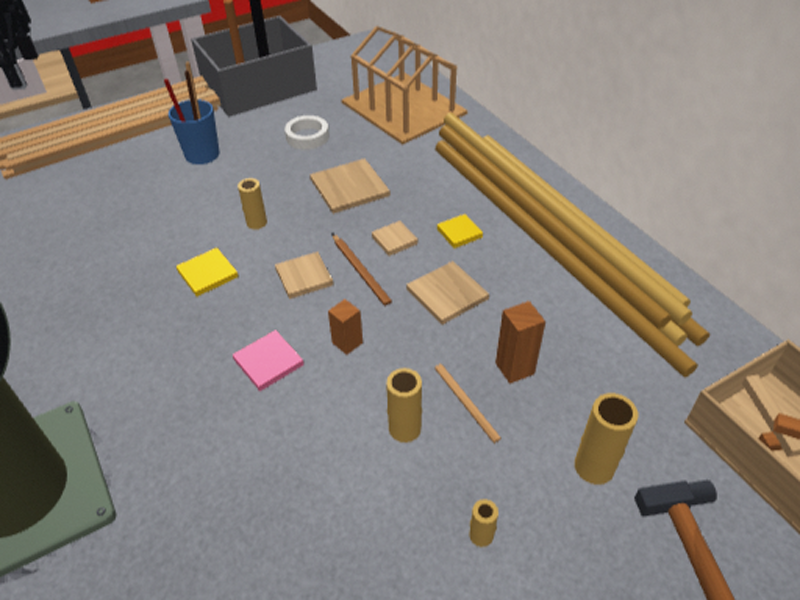

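The top view (800x600) shows the posts at about (616,233), (509,335), (222,332) and (604,337). The plywood pads are at (234,232) for 110, (408,233) for 90, (323,328) for 72 and (325,235) for 56. The timbers are at (507,229) and (409,331). The yellow and pink plates are the look-alikes. Next I'll measure positions from depth and colour.

```bash
cat > H.py <<'E'
import numpy as np,cv2
from plant import ctrl,sensors,optics
def world(n,d):
    c=optics.camera_params(n);K=c['mtx'];v,u=np.mgrid[0:384,0:512]
    P=np.stack([(u-K[0,2])/K[0,0]*d,(v-K[1,2])/K[1,1]*d,d],-1)-c['t']
    return P@c['R']
def ray(n,uv,z):
    c=optics.camera_params(n);K=c['mtx'];uv=np.atleast_2d(uv).astype(float)
    r=np.c_[(uv-K[:2,2])/K[0,0],np.ones(len(uv))]@c['R'];o=-c['R'].T@c['t']
    return o+r*((z-o[2])/r[:,2])[:,None]
E
python3 - <<'E'
from H import *
np.set_printoptions(precision=1,suppress=True)
# approx positions from top pixels
posts={120:(616,233),100:(509,335),80:(221,332),60:(604,337)}
pads={110:(234,232),90:(408,233),72:(323,328),56:(325,235)}
tim={110:(507,229),70:(409,331)}
for n in('top','side'):
    f=np.load(n+'0.npz');p,d=f['p'],f['d'];W=world(n,d);W[d==0]=np.nan
    print(n)
    hsv=cv2.cvtColor(p,cv2.COLOR_RGB2HSV)
    for L,uv in list(posts.items()):
        a=ray('top',np.array(uv)*.64,L)[0]
        near=np.hypot(W[...,0]-a[0],W[...,1]-a[1])<45
        q=W[near&(W[...,2]>L-6)&(W[...,2]<L+8)]
        q2=W[near&(W[...,2]>15)]
        c,r=cv2.minEnclosingCircle(q[:,:2].astype(np.float32)) if len(q) else (0,0)
        print('post',L,a,len(q),'c',c,'r',r,'maxz',np.nanmax(q2[:,2]),np.median(q[:,2]) if len(q) else 0, q2[:,:2].mean(0))
    for L,uv in list(pads.items())+[(110.5,tim[110]),(70.5,tim[70])]:
        t=L in(110.5,70.5); h=int(L) if t else 12
        a=ray('top',np.array(uv)*.64,h)[0]
        near=(np.hypot(W[...,0]-a[0],W[...,1]-a[1])<(45 if t else L*.8))
        q=W[near&(abs(W[...,2]-h)<5)]
        R=cv2.minAreaRect(q[:,:2].astype(np.float32)); print('pad',L,a,len(q),np.array(R[0]),R[1],R[2],np.median(q[:,2]))
E
```

```text
top
post 120 [ 616.4 -326.9  120. ] 304 c (619.461669921875, -326.8280334472656) r 25.358673095703125 maxz 125.9917944355655 120.74734468275378 [ 615.4 -320.1]
post 100 [ 448.2 -159.5  100. ] 212 c (447.9266662597656, -159.5093994140625) r 20.830289840698242 maxz 108.65078547636404 101.1255308298013 [ 447.8 -156.2]
post 80 [441.9 318.4  80. ] 144 c (441.95794677734375, 321.6930236816406) r 17.583728790283203 maxz 86.8897054118394 81.5739915502908 [442.1 317.2]
post 60 [ 448.9 -323.8   60. ] 88 c (449.32391357421875, -327.7940979003906) r 14.290027618408203 maxz 67.03270065233974 60.58692061302325 [ 449.8 -323.8]
pad 110 [620.6 321.7  12. ] 1471 [629.5 321.4] (160.17312622070312, 151.29690551757812) 69.05182647705078 12.75636419509117
pad 90 [625.3  11.3  12. ] 984 [618.   18.3] (116.48504638671875, 121.80123138427734) 17.284317016601562 12.834233514687135
pad 72 [453.4 157.2  12. ] 635 [450.1 158.2] (81.28023529052734, 85.8365478515625) 78.57115173339844 12.684298380574674
pad 56 [618.6 158.9  12. ] 376 [610.6 159. ] (70.1883544921875, 56.04827880859375) 1.421335220336914 12.91619773
[... 923 characters left out ...]
0.8 322.7] (116.4336929321289, 111.63085174560547) 85.75068664550781 13.776976571246472
pad 90 [625.3  11.3  12. ] 1118 [624.2  10. ] (93.0044174194336, 92.68160247802734) 5.6811842918396 13.515844553449572
pad 72 [453.4 157.2  12. ] 665 [453.5 157. ] (76.2011947631836, 71.89124298095703) 82.86849975585938 13.669749110370336
pad 56 [618.6 158.9  12. ] 364 [617.9 157.3] (57.42191696166992, 58.60170364379883) 1.2692737579345703 13.414097974224195
pad 110.5 [ 620.8 -152.5  110. ] 355 [ 625.9 -157.9] (41.73341369628906, 41.083656311035156) 85.3649673461914 111.32221009677556
pad 70.5 [451.1   4.3  70. ] 205 [449.9   2.8] (34.12043762207031, 33.88307189941406) 16.911043167114258 71.27872106888772
```

Run:
```python
from H import *
np.set_printoptions(precision=2,suppress=True)
pads={110:(234,232),90:(408,233),72:(323,328),56:(325,235)}
p=np.load('top0.npz')['p'];big=cv2.resize(p,None,fx=4,fy=4,interpolation=cv2.INTER_CUBIC)
hsv=cv2.cvtColor(big,cv2.COLOR_RGB2HSV)
m=((hsv[...,0]<28)&(hsv[...,1]>55)&(hsv[...,1]<160)&(hsv[...,2]>90)).astype(np.uint8)
m=cv2.morphologyEx(m,cv2.MORPH_CLOSE,np.ones((15,15)))
n,lab,st,ce=cv2.connectedComponentsWithStats(m)
for L,uv in pads.items():
    k=lab[int(uv[1]*2.56),int(uv[0]*2.56)]
    c=max(cv2.findContours((lab==k).astype(np.uint8),0,2)[0],key=cv2.contourArea)[:,0]
    q=ray('top',(c+.5)/4-.5,12)[:,:2].astype(np.float32);R=cv2.minAreaRect(q)
    M=cv2.moments(q); print(L,k,np.array(R[0]),R[1],R[2],M['m10']/M['m00'],M['m01']/M['m00'])
print(sensors.read_state()['eef_rot'])
Ra=np.array([[0,1,0],[1,0,0],[0,0,-1.]])
for s in(1,-1):
  R=Ra@np.diag([s,s,1])
  for x,y,z in[(619,-328,100),(619,-328,260),(621,322,260),(448,-160,90),(448,-160,230),(625,11,230),(442,320,60),(453,157,60),(449,-328,30),(449,-328,180),(618,158,180)]:
    print(s,x,y,z,ctrl.solve_ik([x,y,z],R))
```

```text
110 10 [622.08 323.69] (111.5144271850586, 110.35882568359375) 85.30432891845703 621.9563906991087 323.7679507445878
90 11 [625.78  11.7 ] (90.35344696044922, 90.0349349975586) 4.5757575035095215 625.7616121189428 11.51845159633672
72 22 [455.07 158.55] (73.2518081665039, 71.94815063476562) 83.2095947265625 455.1417541475279 158.57141992154112
56 15 [618.75 159.01] (55.997257232666016, 56.99464797973633) 1.1869789361953735 618.9517499920779 158.7514980545251
[[-0.94  0.35 -0.  ]
 [ 0.35  0.94 -0.  ]
 [ 0.   -0.   -1.  ]]
1 619 -328 100 [-0.61  0.61  1.32 -0.    1.21 -0.61]
1 619 -328 260 [-0.61  0.47  1.19 -0.    1.48 -0.61]
1 621 322 260 [ 0.35  0.47  1.19 -0.    1.48  0.35]
1 448 -160 90 [-0.53  0.21  1.92 -0.    1.01 -0.53]
1 448 -160 230 [-0.53  0.02  1.81 -0.    1.32 -0.53]
1 625 11 230 [-0.12  0.33  1.44 -0.    1.37 -0.12]
1 442 320 60 [ 0.47  0.39  1.76 -0.    0.99  0.47]
1 453 157 60 [ 0.15  0.27  1.93 -0.    0.94  0.15]
1 449 -328 30 [-0.79  0.46  1.74 -0.    0.94 -0.79]
1 449 -328 180 [-0.79  0.24  1.67 -0.    1.23 -0.79]
1 618 158 180 [ 0.11  0.4   1.45 -0.    1.29  0.11]
-1 619 -328 100 [-0.61  0.61  1.32 -0.    1.21  2.53]
-1 619 -328 260 [-0.61  0.47  1.19 -0.    1.48  2.53]
-1 621 322 260 [ 0.35  0.47  1.19 -0.    1.48 -2.79]
-1 448 -160 90 [-0.53  0.21  1.92 -0.    1.01  2.62]
-1 448 -160 230 [-0.53  0.02  1.81 -0.    1.32  2.62]
-1 625 11 230 None
-1 442 320 60 [ 0.47  0.39  1.76 -0.    0.99 -2.67]
-1 453 157 60 None
-1 449 -328 30 [-0.79  0.46  1.74 -0.    0.94  2.36]
-1 449 -328 180 [-0.79  0.24  1.67 -0.    1.23  2.36]
-1 618 158 180 None
```

```bash
cat >> H.py <<'E'
R0=np.array([[0,1,0],[1,0,0],[0,0,-1.]])
def pick(x,y,L,D,gz):
    op=min(85,D+28)
    ctrl.gripper_to(op)
    ctrl.move_ptp([x,y,L+75],R0)
    ctrl.move_l([x,y,gz+6],vel=120)
    ctrl.gripper_to(0,force=50)
    s=sensors.read_state();print('grip',s['grip_width'],'t',s['t'],s['force'])
    ctrl.move_l([x,y,gz+6+40],vel=80)
    s=sensors.read_state();print('lifted',s['grip_width'],'f',s['force'],s['eef_pos'])
def shot(n,tag,crop=None):
    p,d=optics.grab_frame(n);np.savez(tag+'.npz',p=p,d=d)
    q=p if crop is None else p[crop[1]:crop[3],crop[0]:crop[2]]
    k=min(800/q.shape[1],600/q.shape[0])
    cv2.imwrite(f'pics/{tag}.png',cv2.resize(q[:,:,::-1],None,fx=k,fy=k,interpolation=cv2.INTER_CUBIC))
    return p,d
def place(x,y,L,D,gz,foot=140):
    z=gz+6+foot
    p=sensors.read_state()['eef_pos']
    ctrl.move_l([p[0],p[1],z],vel=200)
    ctrl.move_ptp([x,y,z],R0)
    ctrl.move_l([x,y,gz+6+12+12],vel=150)
    ctrl.hold(.2)
    hit=ctrl.move_l([x,y,gz+6+12-4],vel=12,threshold=4)
    s=sensors.read_state();print('down',hit,s['eef_pos'],s['force'],s['grip_width'])
def release(L,D,gz):
    ctrl.gripper_to(min(85,D+24)); ctrl.hold(.2)
    p=sensors.read_state()['eef_pos']
    ctrl.move_l([p[0],p[1],L+110],vel=120)
    print('t',sensors.read_state()['t'])
def topcheck(n,d,L,x,y,z=12):
    W=world(n,d);W[d==0]=np.nan
    q=W[(np.hypot(W[...,0]-x,W[...,1]-y)<45)&(abs(W[...,2]-L-z)<6)]
    print(n,L,len(q),cv2.minEnclosingCircle(q[:,:2].astype(np.float32)),np.median(q[:,2]))
E
python3 - <<'E'
from H import *
np.set_printoptions(precision=1,suppress=True)
pick(619.2,-327.3,120,49,95)
shot('side','s1')
E
```

```text
grip 48.0363305042918 t 5.0167 [-0.9 -0.1  4.8]
lifted 48.22169965312353 f [ 0.3  0.  -1.5] [ 619.2 -327.3  141.3]
```

View pics/s1.png

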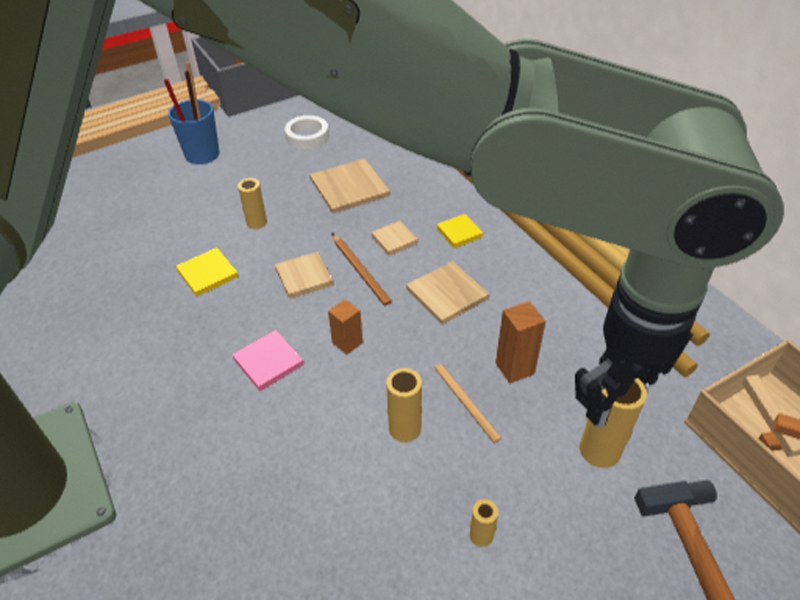

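The longest post is held upright and lifted, with its foot at about (602,455) in the side view. I'll place it next.

```bash
python3 - <<'E'
from H import *
np.set_printoptions(precision=1,suppress=True)
place(622,323.5,120,49,95)
release(120,49,95)
E
python3 - <<'E'
from H import *
p,d=shot('side','s2');topcheck('side',d,120,622,323)
E
```

```text
down True [621.9 323.5 114.6] [-0.2  0.1  4.3] 48.14343375204661
t 12.3667
side 120 197 ((620.16552734375, 320.74200439453125), 25.668020248413086) 133.91328570200105
```

View pics/s2.png

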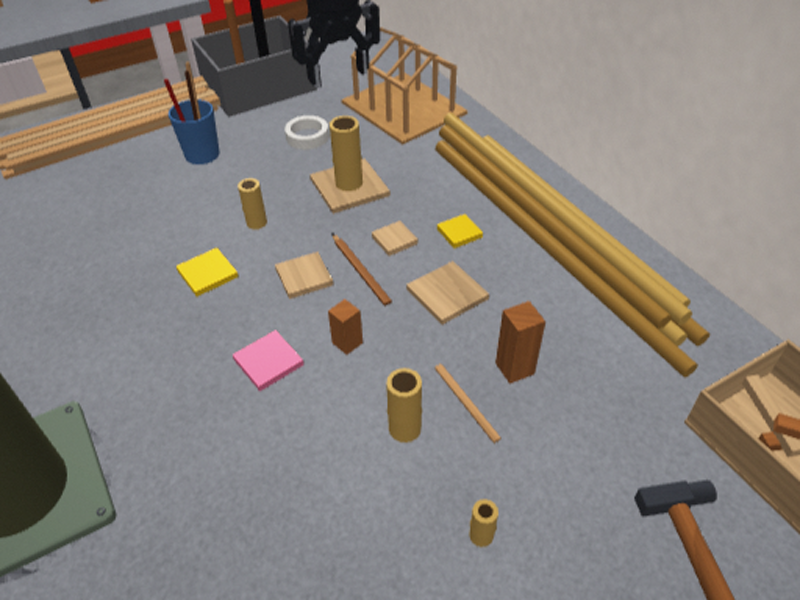

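Post 120 stands on its pad at about (347,185). I'll move over post 100 and check with the top camera before touching it.

Run:
```python
from H import *
ctrl.move_ptp([448,-159.8,200],R0)
p,d=shot('top','t2',(100,90,420,290));topcheck('top',d,120,622,323)
W=world('top',d)
p,d=shot('side','s2b');topcheck('side',d,120,622,323)
```

```text
top 120 297 ((620.5656127929688, 324.1617126464844), 24.77550506591797) 133.452960464334
side 120 0 ((0.0, 0.0), 0.0) nan
  return _methods._mean(a, axis=axis, dtype=dtype,
  ret = ret.dtype.type(ret / rcount)
```

View pics/t2.png

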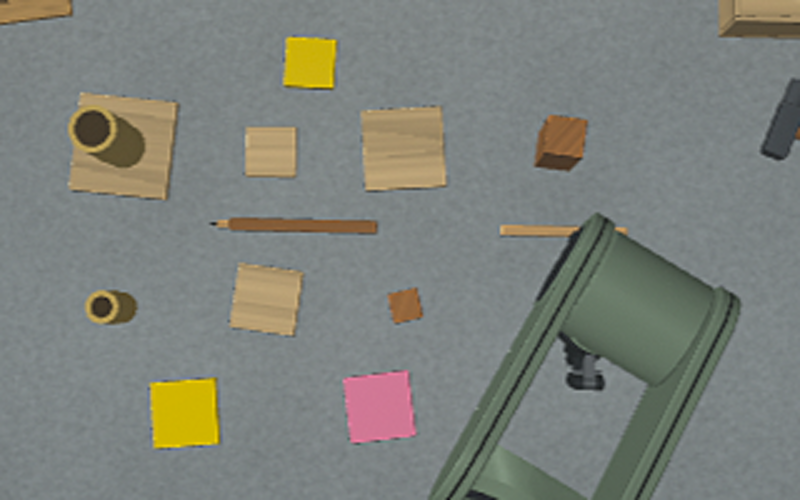

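Post 120's top is at (620.6, 324.2) and the pad centre is at (622, 323.7), so it's centred to under 2 mm. On to post 100.

Run:
```python
from H import *
np.set_printoptions(precision=1,suppress=True)
pick(447.8,-159.8,100,42,75)
place(625.7,11.5,100,42,75)
release(100,42,75)
ctrl.move_ptp([442,320.5,180],R0)
p,d=shot('top','t3',(100,90,420,290));topcheck('top',d,100,625.7,11.5)
p,d=shot('side','s3');topcheck('side',d,100,624.5,10)
```

```text
grip 41.15896077203528 t 16.1417 [-1.1  0.4  5.2]
lifted 40.96869652373165 f [ 0.6  0.3 -1. ] [ 447.5 -159.7  120.8]
down True [625.6  11.5  94.1] [-0.4  0.8  3.2] 41.20195275851493
t 22.125
top 100 208 ((625.02880859375, 11.883194923400879), 20.894954681396484) 112.89631307338567
side 100 231 ((621.8125, 10.901445388793945), 22.819644927978516) 113.54824623411618
```

View pics/t3.png

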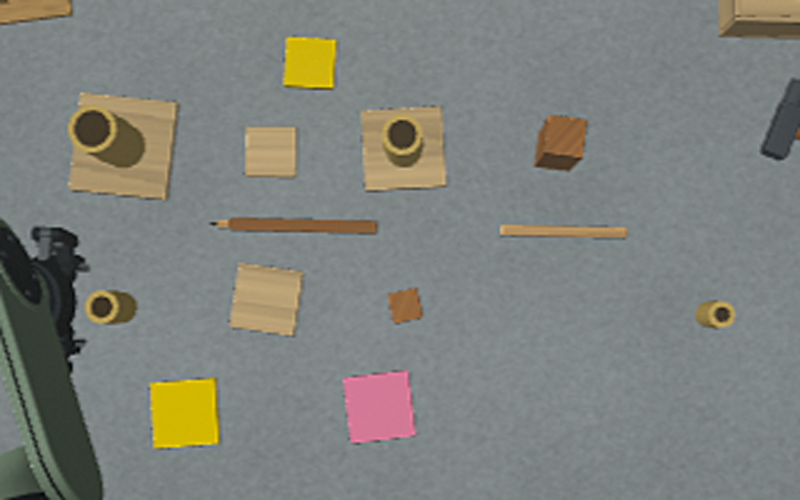

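View pics/s3.png

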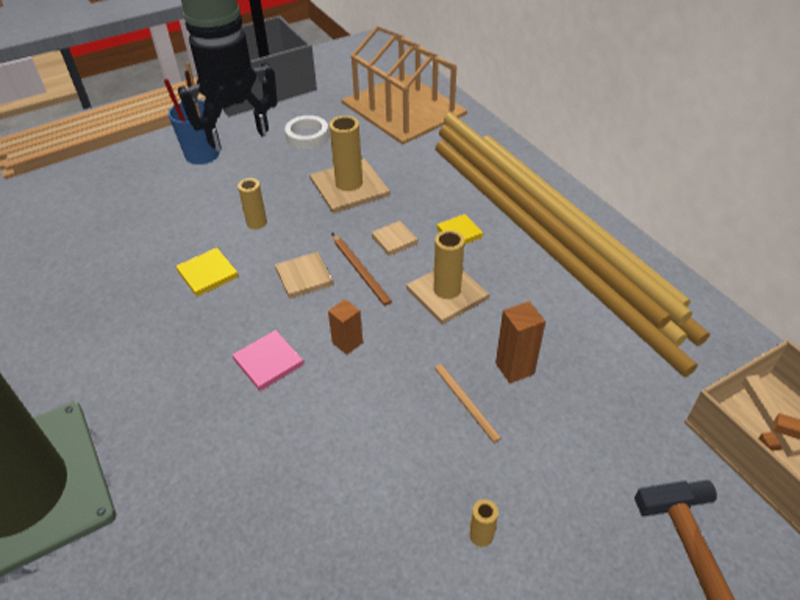

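Post 100 stands at (448,295) on the middle of pad 90, within 1 mm by the top view. Next is post 80.

Run:
```python
from H import *
np.set_printoptions(precision=1,suppress=True)
pick(441.8,321.2,80,35,55)
place(455,158.3,80,35,55)
release(80,35,55)
ctrl.move_ptp([449,-328,160],R0)
p,d=shot('top','t4',(100,90,420,290));topcheck('top',d,80,455,158.5);topcheck('top',d,60,449,-328,0)
p,d=shot('side','s4');topcheck('side',d,80,453.5,157);topcheck('side',d,100,625,11)
```

```text
grip 34.1487853551392 t 25.3417 [-1.7 -0.6  4.6]
lifted 33.80176203649784 f [-0.6 -0.2 -1.2] [441.8 321.2 101.3]
down True [454.9 158.3  74.1] [-1.9 -0.5  5.2] 33.79400691293823
t 31.0417
top 80 141 ((454.63739013671875, 158.3480682373047), 17.34334373474121) 92.99413960927744
top 60 87 ((449.4443359375, -326.7684326171875), 14.224401473999023) 60.86649384035513
side 80 25 ((442.4542541503906, 149.11721801757812), 10.644814491271973) 91.0425282427086
side 100 0 ((0.0, 0.0), 0.0) nan
  return _methods._mean(a, axis=axis, dtype=dtype,
  ret = ret.dtype.type(ret / rcount)
```

View pics/t4.png

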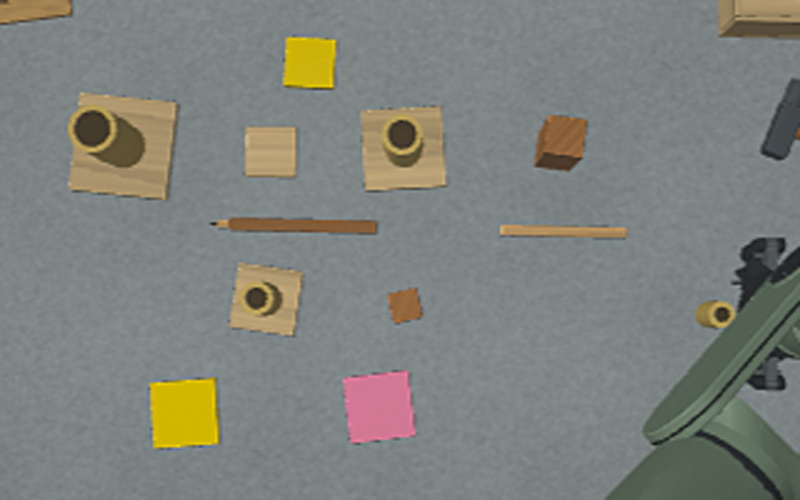

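View pics/s4.png

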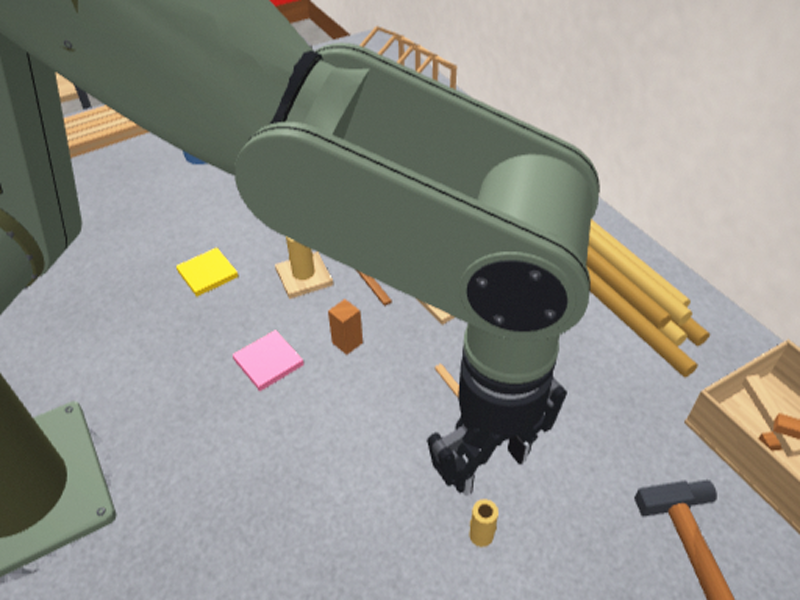

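Post 80 is centred to under 1 mm, with its top-view centre at (454.6, 158.3). The last one is post 60.

Run:
```python
from H import *
np.set_printoptions(precision=1,suppress=True)
pick(449.3,-327.5,60,28,37)
place(618.8,158.8,60,28,37)
release(60,28,37)
ctrl.move_l([618.8,158.8,270],vel=200)
ctrl.move_ptp([201.921, 538.382, 256.282],R0)
T=((120,622,323.7),(100,625.7,11.5),(80,455,158.5),(60,618.8,158.9))
for n in('top','side'):
    p,d=shot(n,n+'5')
    for L,x,y in T: topcheck(n,d,L,x,y)
```

```text
grip 26.964284241296205 t 34.6667 [ 0.4 -0.   4.8]
lifted 26.81639928857041 f [ 0.3  0.3 -0.9] [ 449.3 -327.5   83.3]
down True [618.7 158.8  56.2] [-0.4 -1.   4.3] 26.718829768485403
t 41.5167
top 120 296 ((620.9400634765625, 324.5921936035156), 25.091554641723633) 133.49146411092283
top 100 207 ((624.7409057617188, 12.01063346862793), 20.771221160888672) 112.99638349540969
top 80 136 ((454.7293395996094, 158.26219177246094), 17.354835510253906) 93.26079187017515
top 60 90 ((619.0183715820312, 159.26678466796875), 13.943662643432617) 72.93342174977597
side 120 206 ((619.5611572265625, 321.18243408203125), 25.971956253051758) 133.79932664403577
side 100 235 ((622.4527587890625, 9.244474411010742), 21.866090774536133) 113.80352429095355
side 80 156 ((453.0771484375, 157.1302490234375), 19.205978393554688) 93.31818611620179
side 60 85 ((617.427490234375, 156.10565185546875), 15.06619930267334) 73.36313456087566
```

View pics/top5.png

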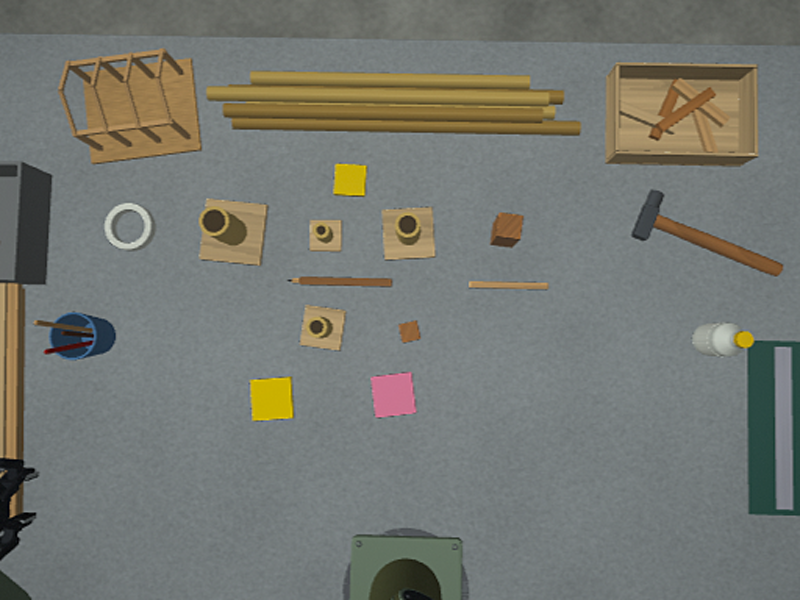

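View pics/side5.png

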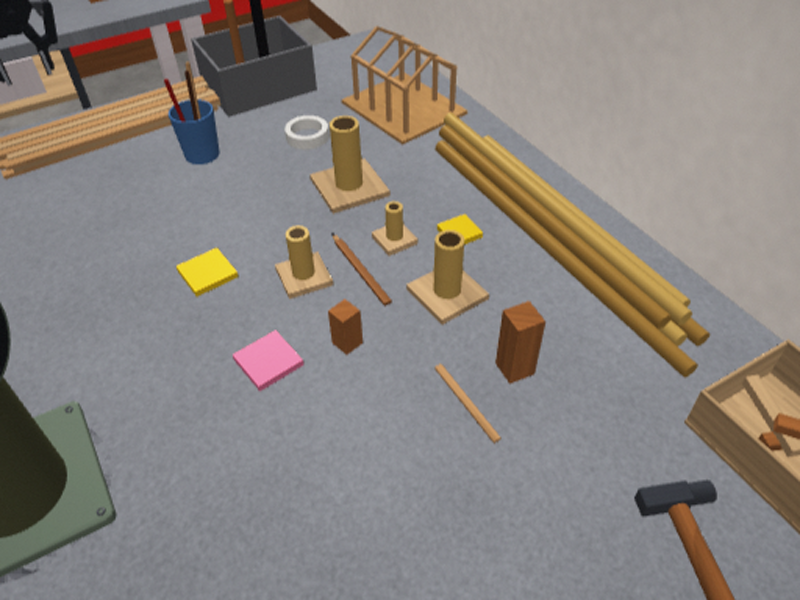

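All four posts stand on their pads, the timbers are untouched at (507,229) and (409,331) in the top view, and the arm is clear. Handing in.

```bash
python3 -c "
from plant import ctrl,sensors
print(sensors.read_state()['t']);print(ctrl.finish_job())"
```

```text
44.3
the job is handed in; nothing more can be done
None
```

I stood the four bamboo posts on their plywood footings in the order asked: 120 on 110, 100 on 90, 80 on 72, then 60 on 56. The job was handed in at 44.3 s.

- **Centring:** In the last top-camera check, all four posts were within about 1.5 mm of their plate centres, with their tops at the right height for standing upright. The side camera agreed to about 2 mm, the calibration's accuracy.
- **Failed checks:** Three mid-job side-camera readings were unusable because the arm hid the post. They were repeated with the arm clear at the end.
- **Everything else:** The two timber posts and the pink and yellow look-alikes look unmoved in the final pictures. The gripper was empty and away from everything at hand-in.

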